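# Show a student the pouring lip of a bowl on the banding wheel

### The arm

A 6-joint arm with a two-finger parallel gripper is mounted at the origin on the work surface. World frame = base frame: x ahead of the robot, y to its left, z up, the work surface at z = 0. Lengths are in m, angles in rad, forces in N, time in s.
With the tool pointing down it reaches from about 0.375 to 0.75 m from the base axis. Payload 9 kg.
Tool frame: the origin (TCP) lies between the finger pads, 19 mm behind the fingertips; this is the grasp point; z points along the fingers, y is the line along which they close (so a half turn about z gives the same grasp; the last joint's range is limited). The gripper opens to 85 mm and grips with 20 to 120 N. Pads are 22 mm wide; open, the fingers measure 114 mm over their backs; the gripper's body (76 mm by 85 mm) begins 54 mm behind the grasp point. The pads swing forward as they close: fully open they stand 13 mm farther back than shut.
Start: joints at [-1.353, 0.104, 0.097, 1.564, 0, 1.353], TCP at [0.253, -0.544, 0.25] pointing down, gripper open.
Joint ranges: [-2.99, 2.99], [-0.84, 1.86], [-1.1, 1.16], [-1.84, 2.11], [-1.51, 1.56], [-3.14, 3.14]. Speed limits (rad/s): [2.22, 2.22, 2.57, 3.14, 3.14, 3.14].

### API

Orientations are given as a unit quaternion [w, x, y, z].
In Python, from cell import * gives the robot as it stands. The module is installed in compiled form; this text tells all that it offers.
- The arm moves only by the tool send_rows, never from a script. Its argument "targets" is a list of rows, each a list of 5 numbers: the opening in per cent of the stroke, from 0 (shut) to 100 (fully open), then the shift along the tool's x, y, z in m, then the turn about the tool's z in rad. In form: [[jaw, dx, dy, dz, yaw], ...]. A call has 1 to 10 rows; each row is the pose to reach, as a shift and turn from the pose commanded when the call began, along the tool's axes at that moment; what a row does not reach only later rows make up. A row lasts 1/10 s, in which the tool goes at most 50 mm and 8.59 degrees, less where a joint would pass 70% of its speed; a pose out of reach is approached as far as the arm can. A call with a gripper value outside its range is refused whole. The fingers move at their own pace and stop on an object; "grip_force" is the grip in N (left out, the last holds). Time passes only in rows, so rows that repeat a pose let the fingers close. It gives the time, the measured TCP pose, the force, the opening and the grip force at its end, in the units of the state.
- observe(): the state, without advancing time (a new reading comes with each control period).
- grab_frame(name): name is "side" or "top" or "wrist"; returns (picture, depth): 420x560x3 uint8, red, green, blue; 420x560 float32, m along the optical axis (not along the pixel's ray), 0 where there is no reading.
- camera_info(name): a dict with "intrinsics" (3x3 intrinsics, pixels), "R" (3x3) and "t" (3): a world point X has camera coordinates R X + t. Camera axes: x right, y down, z forward; pixel columns grow to the right and rows downward; lengths in m; the calibration is good to about 2 mm. A picture is of the moment at which its call begins: read the wrist's pose just before it. camera_info takes no time and is no camera call; for the wrist camera it gives the pose at the moment of the call.
- close_job(): hands the job in; it is judged then, once.
The state is a dict: "t": time; "joint_pos": joint angles; "qvel": joint speeds; "tau": joint torques, N m; "ee_pos": TCP position; "tool_rot": TCP orientation; "wrist_force": force on the tool from outside, world axes, zero at the start; "torque": the same for the moment, N m; "width": opening from 0.0 (shut) to 1.0 (fully open); "finger_force": force on a finger pad.
Only numpy, scipy, OpenCV 4.12 (cv2) and the standard library are available. Lean on these libraries where they do the work, as an engineer would, in place of code of your own. Each camera call takes 0.05 s, during which the arm holds its last target. There are 200 camera calls.

### The job

The leather-hard clay bowl on the banding wheel marks at a touch, so turn it by the wheel: push a bat pin or the wheel head round with the fingertips until the bowl's pouring lip faces the students' side, square to the far edge of the table across from the robot. Then point down at the lip: bring the fingertips just above its tip, hold still there for two seconds without touching, and finish while still pointing at it. Never touch or lift the bowl, and leave the vase, the hole cutter and the cup where they are.

Things in the scene. Friction and masses are not known exactly. Their poses are not given: they have to be found in the camera images.
- wheel: fixed cast base of the banding wheel (potter's turntable), round, 180 mm across at the foot; origin on the table on the wheel's vertical axis. Its axes stay parallel to the robot's: +x points square to the far edge of the table, away from the robot; +z up. The wheel head turns on top of it
- head (a joint): turn of the wheel head about the vertical axis, rad, anticlockwise from above positive, free both ways; at 0 pin_a lies on the +y side. The head is a flat round aluminium disc 300 mm across, 12 mm thick, its top 100 mm above the table. It is stiff (about 1 N sideways at a bat pin moves it) and stops within a few degrees when a slow push ends
- pin_a (a point): top centre of one of the two steel bat pins, short upright studs 10 mm across standing 12 mm proud of the wheel head's top (pin top 112 mm above the table), 127 mm from the wheel's axis; it goes round with the head
- pin_b (a point): top centre of the other bat pin, the same size, straight across the head from pin_a, 127 mm from the axis
- bowl: small brown clay batter bowl, 120 mm across, 58 mm high, 0.45 kg, standing loose at the middle of the wheel head and carried round by it. Origin: centre of its underside, 100 mm above the table; its +x points out through the pouring lip, +z up. A loop handle on the other side (-x) reaches 93 mm from the bowl's centre and stands 59 mm high. Nothing may touch the bowl
- lip (a point): the tip of the bowl's pouring lip, a beak pulled out of the rim, the bowl's highest part: 78 mm from the bowl's centre along its +x, 62 mm above its underside (162 mm above the table). To point at it, the fingertips hang over this point with a gap of about 5 to 50 mm (tool frame origin 24 to 70 mm above it)
- vase: bystander: plain round clay cylinder vase, 66 mm across, 105 mm high, open on top, standing on the table to the wheel's left (+y); origin at the centre of its underside
- cutter: bystander: hole cutter lying on the table to the wheel's right (-y): beech handle 26 mm thick and slotted steel tube 18 mm thick, 140 mm long over all along its x, 26 mm high; origin on the table under the ferrule, near its middle
- cup: bystander: empty clear plastic cup, 80 mm across the rim, 85 mm high, standing on the table beyond the wheel (+x); origin at the centre of its underside
Things that resemble listed ones, but are neither listed nor needed, are in the scene too. Leave any yellow look-alike of the bowl alone.

How it is judged:
On the way, in this order (a step that is already met when the one before it is completed fails the run):
1. the wheel has been turned so that the bowl's lip faces the far edge of the table (within about 25 degrees) and the bowl is at rest (angle between the x axis of bowl and the x axis of wheel, either way round below 0.44 rad and x of lip in the frame of wheel above 0.05 m and angular speed of bowl below 0.05 rad/s), for 0.3 s.
2. the fingertips hang just above the lip, the tool pointing down within 48 degrees, touching nothing (horizontal distance between the grasp point and lip below 0.022 m and z of the grasp point in the frame of lip between 0.02 and 0.078 m and contact force between each of the arm, the fingers and anything else below 0.05 N and (angle between the grasp point's own z axis and vertical above 2.3 rad or angle between the grasp point's own z axis and vertical below 0.84 rad)), for 1.5 s.
At the end, for the whole second after the job is handed in: Bowl upright and at rest on the wheel head within 20 mm of its axis, lip facing the far edge of the table within 25 degrees (0.44 rad); tool still pointing down at the lip (within 48 degrees), its origin within 22 mm of the lip sideways and 20 to 78 mm above it, touching nothing (all of step 1 and horizontal distance between bowl and wheel below 0.02 m and angle between bowl's own z axis and vertical below 0.05 rad and z of bowl in the frame of wheel between 0.095 and 0.105 m and horizontal distance between the grasp point and lip below 0.022 m and z of the grasp point in the frame of lip between 0.02 and 0.078 m and (angle between the grasp point's own z axis and vertical above 2.3 rad or angle between the grasp point's own z axis and vertical below 0.84 rad)).
It fails at once if the soft bowl is touched by the robot (contact force between any of the fingers, the arm and bowl above 0.3 N).
It fails at once if the bowl is lifted or tipped (z of bowl in the frame of wheel above 0.11 m or angle between bowl's own z axis and vertical above 0.15 rad).
It fails at once if the vase, the hole cutter or the cup is moved (distance of any of vase, cutter, cup from where it was at the start of the episode above 0.012 m).
It also fails if it takes over 58 s, if anything falls off the work surface, if the arm or the gripper's body presses on something with over 40 N, if the wrist force passes 120 N, or if a joint passes its speed limit or range.

## Working session

There is one attempt and no reset: what is moved stays moved. The work goes in short steps, Python scripts to look and compute and a tool call to move; the robot and the scene stay as the last step left them, time stands still between calls to the robot, and variables do not carry over. Pictures are saved under pics/ and viewed, at most 12 in all, crops included, and the job is handed in when it is done.

Besides the shell and the picture viewer there is one more tool, called as name(argument=value, ...) on one line, values as JSON. send_rows: Moves the arm, as the interface text tells. Its arguments: {"type":"object","properties":{"targets":{"type":"array","items":{"type":"array","items":{"type":"number"}}},"grip_force":{"type":"number"}},"required":["targets"]}

```bash
mkdir -p pics
cat > h.py <<'E'
from cell import *
import numpy as np, cv2
def save(name,fn,crop=None,s=1):
    p,d=grab_frame(name); c=camera_info(name)
    np.savez('last_%s.npz'%name,p=p,d=d,K=c["intrinsics"],R=c["R"],t=c["t"])
    q=p[:,:,::-1]
    if crop: q=q[crop[1]:crop[3],crop[0]:crop[2]]
    if s!=1: q=cv2.resize(q,None,fx=s,fy=s,interpolation=cv2.INTER_CUBIC)
    cv2.imwrite('pics/'+fn,q)
def px(name,u,v,z=None):
    L=np.load('last_%s.npz'%name); K,R,t=L['K'],L['R'],L['t']
    r=np.linalg.inv(K)@[u,v,1.]
    C=-R.T@t; w=R.T@r
    d=L['d'][int(round(v)),int(round(u))] if z is None else (z-C[2])/w[2]
    return C+w*d
E
python3 -c "
from h import *
save('top','top1.png');save('side','side1.png');o=observe();print(o['t'],o['ee_pos'],o['tool_rot'],o['joint_pos'])"
```

```text
0.1 [ 0.25322333 -0.54362763  0.24930199] [-6.10754744e-04  9.76354235e-01  2.16175935e-01  1.89593532e-05] [-1.35271981e+00  1.04625979e-01  9.65360250e-02  1.56392788e+00
  3.81390532e-05  1.35308057e+00]
```

View pics/top1.png

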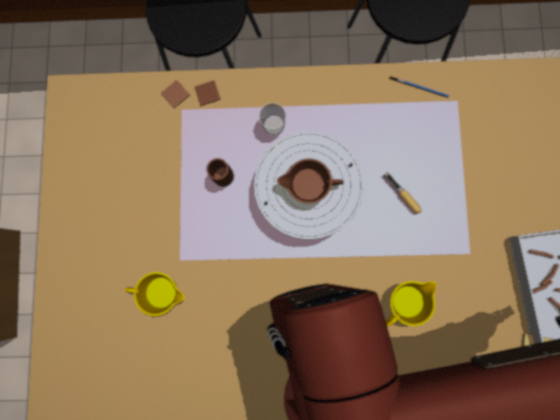

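View pics/side1.png

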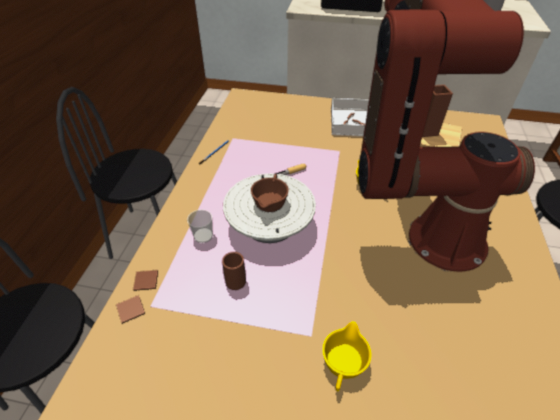

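The top view shows the brown bowl at (309,182) on the wheel, with pins at about (350,165) and (266,204). The yellow look-alikes are at (157,293) and (411,303), off the wheel, so the brown bowl is the target. I'll enlarge it to tell lip from handle.

```bash
python3 -c "
from h import *
L=np.load('last_top.npz')
q=L['p'][125:245,240:375,::-1]
cv2.imwrite('pics/crop1.png',cv2.resize(q,None,fx=5,fy=5,interpolation=cv2.INTER_CUBIC))
print(-L['R'].T@L['t'],L['K'][0,0])
# head disc: depth band at z ~ .1
v,u=np.mgrid[0:420,0:560]; d=L['d']
P=np.stack([u,v,np.ones_like(u)],-1)@np.linalg.inv(L['K']).T*d[...,None]
W=(P-L['t'])@L['R']
m=(abs(W[...,2]-.1)<.006)&(d>0)&(v<245)&(v>125)&(u>245)&(u<370)
m=m.astype(np.uint8);c,_=cv2.findContours(m,0,1);c=max(c,key=cv2.contourArea)
(cx,cy),r=cv2.minEnclosingCircle(c);print(cx,cy,r,px('top',cx,cy,.1),px('top',cx+r,cy,.1))
for uv,z in [((350,165),.112),((266,204),.112),((283,182),.162),((342,182),.159),((309,182),None),((220,173),.105),((273,119),.085),((388,176),.02),((420,211),.02)]: print(uv,px('top',*uv,z).round(3))
"
```

```text
[0.37147978 0.07741134 1.2187807 ] 416.02432170946315
308.5583801269531 185.23095703125 54.7222785949707 [0.58284755 0.03907323 0.1       ] [ 0.57871724 -0.10940496  0.1       ]
(350, 165) [ 0.633 -0.074  0.112]
(266, 204) [0.532 0.155 0.112]
(283, 182) [0.581 0.107 0.162]
(342, 182) [ 0.578 -0.045  0.159]
(309, 182) [0.59  0.038 0.111]
(220, 173) [0.623 0.281 0.105]
(273, 119) [0.779 0.133 0.085]
(388, 176) [ 0.619 -0.196  0.02 ]
(420, 211) [ 0.514 -0.281  0.02 ]
```

View pics/crop1.png

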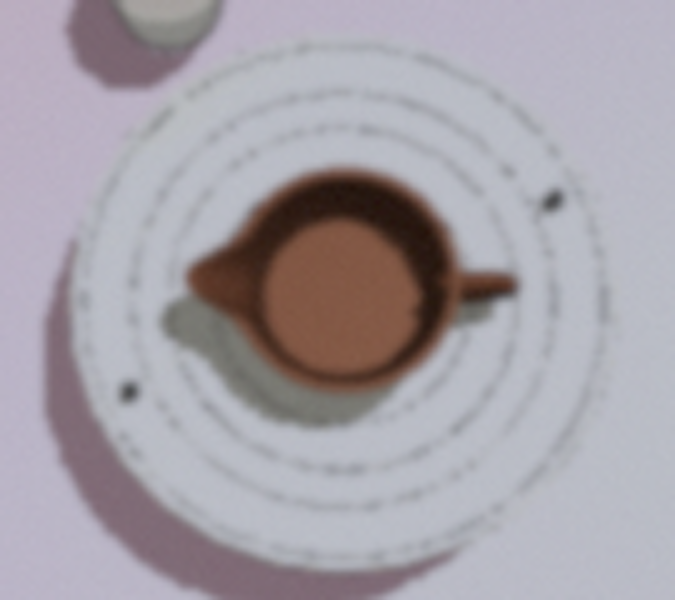

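Crop 1 shows the beaked lip at crop (188,278), which is top px (278,181), facing left (+y). The handle is at crop (516,285). The pins are at top px (350.6,165) and (265.6,203.2), and their spacing measures 0.252 m against 0.254 m expected. The bowl needs about -90° (clockwise). I'll use the right-hand pin, straddling it with half-closed fingers.

send_rows(targets=[[30, 0.543, -0.264, 0, -1.55], [30, 0.543, -0.264, 0, -1.55], [30, 0.543, -0.264, 0, -1.55], [30, 0.543, -0.264, 0, -1.55], [30, 0.543, -0.264, 0, -1.55], [30, 0.543, -0.264, 0, -1.55], [30, 0.543, -0.264, 0, -1.55], [30, 0.543, -0.264, 0, -1.55], [30, 0.543, -0.264, 0, -1.55], [30, 0.543, -0.264, 0, -1.55]])

```text
t: 1.1
ee_pos: [0.5695, -0.154, 0.2497]
tool_rot: [-0.0, 0.564, 0.825, -0.0]
wrist_force: [0.2, -0.6, -0.3]
width: 0.296
finger_force: 0.0
```

send_rows(targets=[[30, 0.05, 0.088, 0, -0.04], [30, 0.05, 0.088, 0, -0.04], [30, 0.05, 0.088, 0, -0.04], [30, 0.05, 0.088, 0, -0.04], [30, 0.05, 0.088, 0, -0.04]])

```text
t: 1.6
ee_pos: [0.6325, -0.0784, 0.2497]
tool_rot: [-0.0, 0.551, 0.835, -0.0]
wrist_force: [0.7, -1.0, -0.8]
width: 0.302
finger_force: 0.0
```

```bash
python3 -c "
from h import *
o=observe();print(o['t'],o['ee_pos'],o['tool_rot'],o['joint_pos'])
save('wrist','w1.png');save('side','s2.png',(180,60,460,270),2.8)
print(px('top',277.6,180.6,.162),px('top',350.6,165,.112),px('top',265.6,203.2,.112))
L=np.load('last_wrist.npz');print(-L['R'].T@L['t'])"
```

```text
1.6 [ 0.63254415 -0.07842847  0.24973921] [-2.28172406e-04  5.50662321e-01  8.34728035e-01 -2.53829300e-04] [-3.27945576e-01  2.21433738e-01  2.25739515e-01  1.57567183e+00
 -3.76010954e-04  8.38369583e-01]
[0.58554007 0.1208258  0.162     ] [ 0.63312249 -0.07591301  0.112     ] [0.53461842 0.15645417 0.112     ]
[ 0.60201135 -0.00905721  0.37357547]
```

View pics/w1.png

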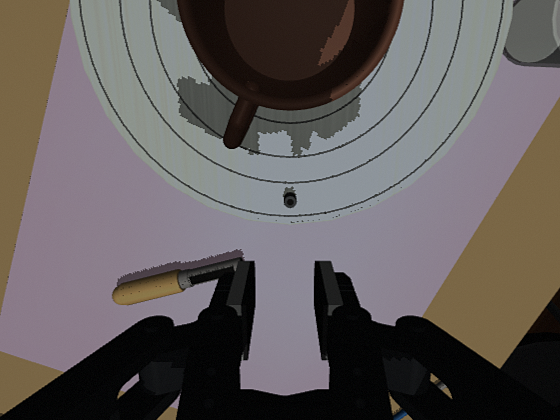

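View pics/s2.png

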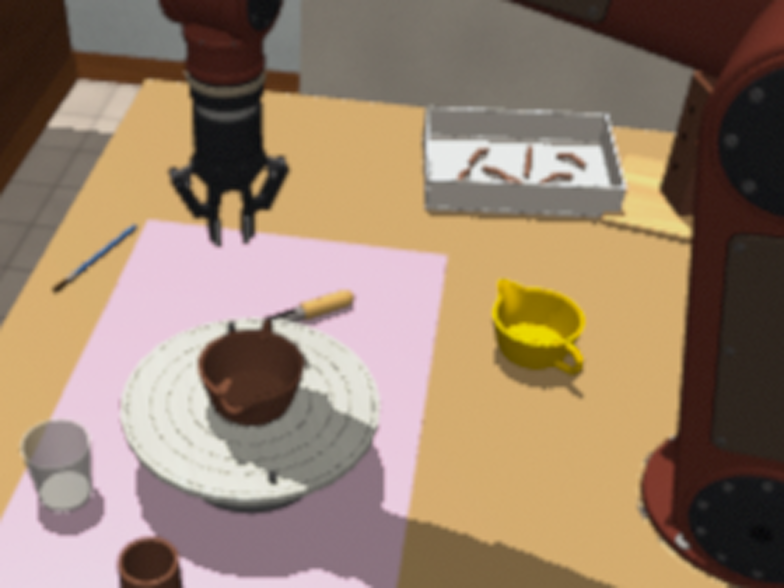

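Wrist view: the pin top is at (290,197), the handle end at (232,140), and the fingertips at (247,262) and (322,262). The side crop shows the gripper clear of everything. I'll measure the pin and the fingertip height from these.

```bash
python3 -c "
from h import *
print('pin',px('wrist',290,200,.112),px('wrist',290,200))
for u,v in [(246,268),(250,268),(243,266),(323,268),(319,268),(326,266),(244,290),(240,300),(345,276),(160,322)]: print(u,v,px('wrist',u,v).round(4))
print('handle',px('wrist',233,143))
L=np.load('last_wrist.npz');print(L['R'],L['K'][0])
"
```

```text
pin [ 0.63544589 -0.07661927  0.112     ] [ 0.6354062  -0.07653907  0.11231047]
246 268 [ 0.6138 -0.0757  0.2425]
250 268 [ 0.6152 -0.0745  0.2435]
243 266 [ 0.6126 -0.0764  0.2403]
323 268 [ 0.6425 -0.0642  0.2411]
319 268 [ 0.6409 -0.0647  0.2414]
326 266 [ 0.6434 -0.0632  0.2403]
244 290 [ 0.6148 -0.0752  0.2598]
240 300 [ 0.6142 -0.0758  0.2657]
345 276 [ 0.6521 -0.0639  0.2412]
160 322 [ 0.5935 -0.0819  0.2819]
handle [ 0.58439704 -0.04703503  0.15151382]
[[ 9.19575211e-01  3.92913548e-01 -6.11488228e-04]
 [ 3.74749542e-01 -8.76594305e-01  3.01902641e-01]
 [ 1.18085611e-01 -2.77851340e-01 -9.53338566e-01]] [363.6411658    0.         284.17368191]
```

send_rows(targets=[[25, -0.002, 0.0025, 0.04, 0], [25, -0.002, 0.0025, 0.08, 0], [25, -0.002, 0.0025, 0.105, 0], [25, -0.002, 0.0025, 0.118, 0], [25, -0.002, 0.0025, 0.118, 0], [25, -0.002, 0.0025, 0.118, 0]])

```text
t: 2.3
ee_pos: [0.6365, -0.0794, 0.1336]
tool_rot: [0.001, 0.551, 0.835, 0.0]
wrist_force: [-0.0, -0.9, 1.0]
width: 0.255
finger_force: 0.0
```

```bash
python3 -c "
from h import *
o=observe();print(o['t'],o['ee_pos'],o['width'],o['wrist_force'])
save('wrist','w2.png')
for u,v in [(250,266),(319,266)]: print(px('wrist',u,v))"
```

```text
2.3 [ 0.63654864 -0.07939112  0.13363908] 0.2550998862577547 [-0.03373256 -0.93909176  1.03948727]
[ 0.61971583 -0.07576911  0.12459282]
[ 0.64544601 -0.06496735  0.1242448 ]
```

View pics/w2.png

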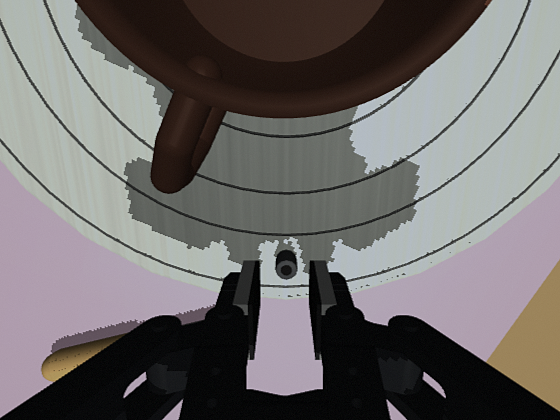

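The pin at (286,266) is centred between the fingers at 256 and 315, so I'll descend the rest of the way.

send_rows(targets=[[25, 0, 0, 0.008, 0], [25, 0, 0, 0.016, 0], [25, 0, 0, 0.016, 0], [25, 0, 0, 0.016, 0]])

```text
t: 2.75
ee_pos: [0.638, -0.0789, 0.1188]
tool_rot: [0.002, 0.55, 0.835, 0.001]
wrist_force: [0.1, 1.4, 13.5]
width: 0.249
finger_force: 7.1
```

send_rows(targets=[[25, 0.0002, -0.0068, 0, 0.0524], [25, 0.0007, -0.0136, 0, 0.1047], [25, 0.0016, -0.0204, 0, 0.1571], [25, 0.0028, -0.0271, 0, 0.2094], [25, 0.0044, -0.0338, 0, 0.2618], [25, 0.0064, -0.0403, 0, 0.3142]])

```text
t: 3.35
ee_pos: [0.5983, -0.089, 0.1188]
tool_rot: [0.002, 0.675, 0.738, 0.001]
wrist_force: [0.3, 1.6, 14.8]
width: 0.25
finger_force: 7.5
```

```bash
python3 -c "
from h import *
o=observe();print(o['t'],o['ee_pos'],o['tool_rot'],o['width'],o['wrist_force'])
save('wrist','w3.png')"
```

```text
3.35 [ 0.59828916 -0.0889792   0.11878365] [0.00239664 0.67495988 0.73784927 0.00136867] 0.25040621066156804 [ 0.34760005  1.60841434 14.83081094]
```

View pics/w3.png

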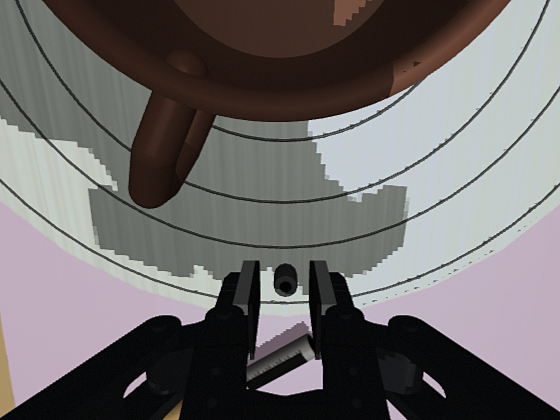

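Contact on the head is about 14 N upward, so the tips are resting on the disc and turning it by friction, with the pin still centred at (286,279). I'll lift 6 mm clear of the disc and carry on round the arc.

send_rows(targets=[[25, 0, 0, -0.006, 0], [25, 0, 0, -0.006, 0], [25, 0, 0, -0.006, 0]])

```text
t: 3.7
ee_pos: [0.5965, -0.0886, 0.1217]
tool_rot: [-0.0, 0.674, 0.739, -0.0]
wrist_force: [-0.4, -0.4, -0.3]
width: 0.246
finger_force: 0.0
```

send_rows(targets=[[25, 0.0002, -0.0068, 0, 0.0524], [25, 0.0007, -0.0136, 0, 0.1047], [25, 0.0016, -0.0204, 0, 0.1571], [25, 0.0028, -0.0271, 0, 0.2094], [25, 0.0044, -0.0338, 0, 0.2618], [25, 0.0064, -0.0403, 0, 0.3142], [25, 0.0087, -0.0467, 0, 0.3665], [25, 0.0113, -0.053, 0, 0.4189], [25, 0.0142, -0.0592, 0, 0.4712], [25, 0.0175, -0.0652, 0, 0.5236]])

```text
t: 4.7
ee_pos: [0.5298, -0.0769, 0.1213]
tool_rot: [-0.0, 0.843, 0.538, -0.0]
wrist_force: [1.5, 0.6, -0.0]
width: 0.254
finger_force: 0.5
```

```bash
python3 -c "
from h import *
o=observe();print(o['t'],o['ee_pos'],o['tool_rot'],o['width'],o['wrist_force'])
d=o['ee_pos']-np.array([.584,.04,0]);print(np.hypot(*d[:2]),np.degrees(np.arctan2(d[1],d[0])),np.degrees(2*np.arctan2(o['tool_rot'][2],o['tool_rot'][1])))
save('wrist','w4.png')"
```

```text
4.7 [ 0.52975797 -0.07694606  0.12134756] [-2.30129303e-04  8.42965074e-01  5.37968241e-01 -5.47681569e-05] 0.2537464864104691 [ 1.53458269  0.58397005 -0.01052866]
0.1289130698170753 -114.88285718158515 65.09087209828698
```

View pics/w4.png

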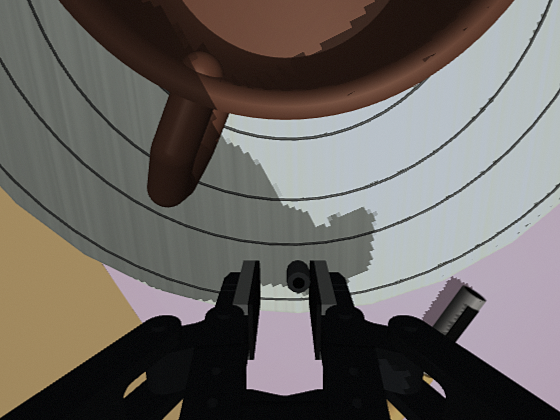

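The pin at (298,275) now sits against the trailing right pad and is following. Next is another 30°, then about 13°.

send_rows(targets=[[25, 0.0002, -0.0068, 0, 0.0524], [25, 0.0007, -0.0136, 0, 0.1047], [25, 0.0016, -0.0204, 0, 0.1571], [25, 0.0028, -0.0271, 0, 0.2094], [25, 0.0044, -0.0338, 0, 0.2618], [25, 0.0064, -0.0403, 0, 0.3142], [25, 0.0087, -0.0467, 0, 0.3665], [25, 0.0113, -0.053, 0, 0.4189], [25, 0.0142, -0.0592, 0, 0.4712], [25, 0.0175, -0.0652, 0, 0.5236]])

```text
t: 5.75
ee_pos: [0.4782, -0.0339, 0.1216]
tool_rot: [0.0, 0.953, 0.302, -0.0]
wrist_force: [1.9, -0.9, 0.2]
width: 0.248
finger_force: 0.5
```

send_rows(targets=[[25, 0.0001, -0.005, 0, 0.038], [25, 0.0004, -0.01, 0, 0.076], [25, 0.0009, -0.015, 0, 0.115], [25, 0.0015, -0.02, 0, 0.153], [25, 0.0023, -0.0245, 0, 0.188], [25, 0.0029, -0.0275, 0, 0.212], [25, 0.0029, -0.0275, 0, 0.212]])

```text
t: 6.45
ee_pos: [0.4645, -0.0095, 0.1217]
tool_rot: [-0.0, 0.98, 0.2, -0.0]
wrist_force: [-0.1, 0.2, -0.4]
width: 0.25
finger_force: 0.0
```

```bash
python3 -c "
from h import *
o=observe();print(o['t'],o['ee_pos'],o['tool_rot'],o['width'],o['wrist_force'])
d=o['ee_pos']-np.array([.584,.04,0]);print(np.hypot(*d[:2]),np.degrees(np.arctan2(d[1],d[0])),np.degrees(2*np.arctan2(o['tool_rot'][2],o['tool_rot'][1])))
save('wrist','w5.png');
save('top','t5.png')
w=cv2.imread('pics/w5.png');t=cv2.resize(cv2.imread('pics/t5.png')[115:255,240:375],None,fx=3,fy=3)
h=np.zeros((420,800,3),np.uint8);h[:,:395]=w[:,80:475];h[:,395:]=t
cv2.imwrite('pics/c5.png',h)"
```

```text
6.45 [ 0.46452584 -0.00952125  0.12169352] [-9.74041794e-05  9.79763812e-01  2.00156956e-01 -2.38515807e-04] 0.250050279852395 [-0.14420606  0.16035575 -0.44624376]
0.1293306975773614 -157.48631498637624 23.092275850448083
```

View pics/c5.png

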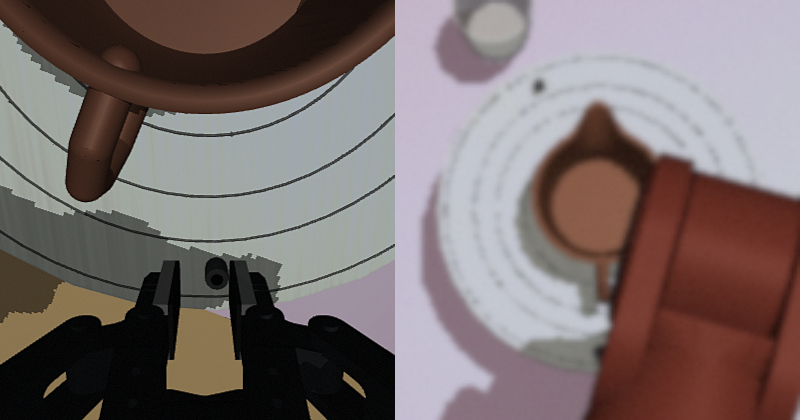

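The top view shows the lip at (597,101) in the combined picture, top px (307.5,149), pointing to the far edge. The handle is at (604,300) toward the robot. Now I'll lift clear and measure the lip.

send_rows(targets=[[25, 0, 0, -0.03, 0], [25, 0, 0, -0.07, 0], [25, 0, 0, -0.11, 0], [25, 0, 0, -0.14, 0], [0, 0, 0, -0.14, 0], [0, 0, 0, -0.14, 0], [0, 0, 0, -0.14, 0], [0, 0, 0, -0.14, 0]])

```text
t: 7.35
ee_pos: [0.4642, -0.0097, 0.2606]
tool_rot: [-0.0, 0.98, 0.2, -0.001]
wrist_force: [0.7, 0.5, 1.1]
width: -0.004
finger_force: 0.0
```

```bash
python3 -c "
from h import *
o=observe();print(o['t'],o['ee_pos'],o['tool_rot'],o['width'])
save('top','t6.png');save('wrist','w6.png')
print('lip top',px('top',307.4,149.5,.162),px('top',307.4,150.5),'handle',px('top',309.7,214.5,.159))
w=cv2.imread('pics/w6.png');t=cv2.resize(cv2.imread('pics/t6.png')[115:255,265:345],None,fx=3,fy=3)
h=np.zeros((420,800,3),np.uint8);h[:,:560]=w;h[:,560:]=t
cv2.imwrite('pics/c6.png',h)"
```

```text
7.35 [ 0.4641625  -0.00966314  0.26060909] [-4.63260332e-04  9.79813806e-01  1.99909491e-01 -9.40907113e-04] -0.0038692291993814827
lip top [0.66596531 0.04136396 0.162     ] [0.66295126 0.04148452 0.16319999] handle [0.49546676 0.04046888 0.159     ]
```

View pics/c6.png

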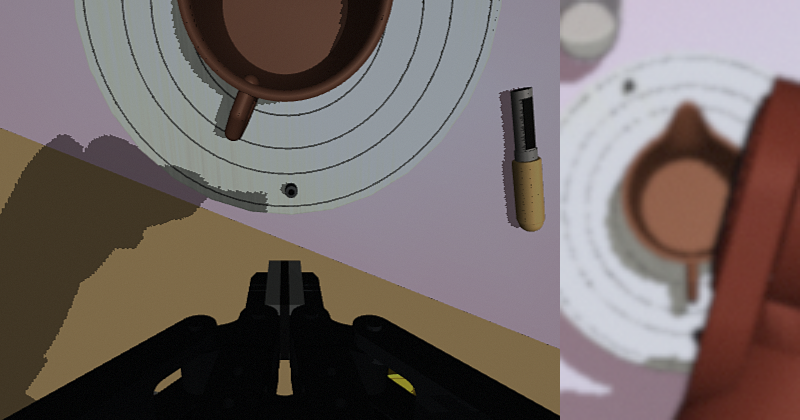

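The lip is at (0.664, 0.041). Lip to handle measures 0.170 m against 0.171 m expected, and the heading is under 1° off +x. I'll move over it high, check, then lower.

send_rows(targets=[[0, 0.204, 0.0315, 0, 0], [0, 0.204, 0.0315, 0, 0], [0, 0.204, 0.0315, 0, 0], [0, 0.204, 0.0315, 0, 0], [0, 0.204, 0.0315, 0, 0], [0, 0.204, 0.0315, 0, 0], [0, 0.204, 0.0315, 0.02, 0], [0, 0.204, 0.0315, 0.04, 0], [0, 0.204, 0.0315, 0.05, 0], [0, 0.204, 0.0315, 0.05, 0]])

```text
t: 8.45
ee_pos: [0.6632, 0.0409, 0.2115]
tool_rot: [-0.0, 0.98, 0.2, -0.001]
wrist_force: [-0.7, 0.3, 0.8]
width: -0.003
finger_force: 0.0
```

```bash
python3 -c "
from h import *
o=observe();print(o['t'],o['ee_pos'],o['tool_rot'],o['width'],o['wrist_force'])
save('wrist','w7.png');save('side','s7.png',(180,60,360,270),2)
w=cv2.imread('pics/w7.png')[:,60:500];h=np.zeros((420,800,3),np.uint8);h[:,:440]=w;h[:,440:]=cv2.imread('pics/s7.png');cv2.imwrite('pics/c7.png',h)"
```

```text
8.45 [0.66317898 0.04094416 0.21153116] [-1.43432557e-04  9.79860707e-01  1.99680966e-01 -6.97511644e-04] -0.0031817424498859206 [-0.6875771   0.25362924  0.84608657]
```

View pics/c7.png

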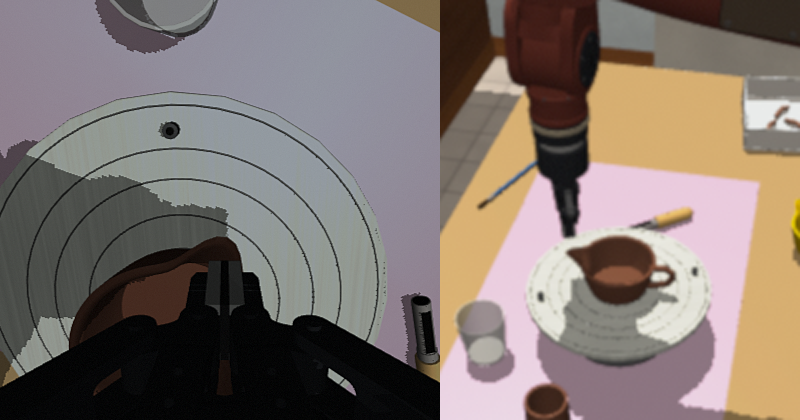

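Fingertips hang over the lip. In the wrist view the lip tip is at about px (296,246), just beyond the fingertips. I'll hold for over 2 s.

send_rows(targets=[[0, 0, 0, 0.003, 0], [0, 0, 0, 0.003, 0], [0, 0, 0, 0.003, 0], [0, 0, 0, 0.003, 0], [0, 0, 0, 0.003, 0], [0, 0, 0, 0.003, 0], [0, 0, 0, 0.003, 0], [0, 0, 0, 0.003, 0], [0, 0, 0, 0.003, 0], [0, 0, 0, 0.003, 0]])

```text
t: 9.55
ee_pos: [0.6647, 0.0411, 0.209]
tool_rot: [0.0, 0.98, 0.2, 0.0]
wrist_force: [-0.4, -0.3, 1.0]
width: -0.0
finger_force: 0.0
```

send_rows(targets=[[0, 0, 0, 0, 0], [0, 0, 0, 0, 0], [0, 0, 0, 0, 0], [0, 0, 0, 0, 0], [0, 0, 0, 0, 0], [0, 0, 0, 0, 0], [0, 0, 0, 0, 0], [0, 0, 0, 0, 0], [0, 0, 0, 0, 0], [0, 0, 0, 0, 0]])

```text
t: 10.55
ee_pos: [0.6647, 0.0411, 0.209]
tool_rot: [0.0, 0.98, 0.2, 0.0]
wrist_force: [0.1, 0.3, -0.3]
width: 0.001
finger_force: 0.0
```

```bash
python3 -c "
from h import *
print(px('wrist',296,243,.162),px('wrist',296,243))"
```

```text
[0.66951219 0.03559472 0.162     ] [0.64687519 0.02356705 0.10113984]
```

The wrist view puts the lip edge within about 6 mm of the TCP, inside the 22 mm limit. I'll hold one more second and hand in.

send_rows(targets=[[0, 0, 0, 0, 0], [0, 0, 0, 0, 0], [0, 0, 0, 0, 0], [0, 0, 0, 0, 0], [0, 0, 0, 0, 0], [0, 0, 0, 0, 0], [0, 0, 0, 0, 0], [0, 0, 0, 0, 0], [0, 0, 0, 0, 0], [0, 0, 0, 0, 0]])

```text
t: 11.55
ee_pos: [0.6647, 0.0411, 0.209]
tool_rot: [0.0, 0.98, 0.2, -0.0]
wrist_force: [1.0, -0.4, -0.3]
width: -0.006
finger_force: 0.0
```

```bash
python3 -c "
from cell import *
print(close_job())"
```

```text
the job is handed in; nothing more can be done
None
```

I turned the wheel about 90° clockwise, partly by fingertip friction on the head and then by a bat pin, so the lip faces the far edge to within about 1° as measured; the fingertips then held still about 28 mm above the lip for over 2 s, and I handed the job in while still pointing (no verdict came back).

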